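Open the guard, click relay modules into the test dock and start the test

TASK

Set up the bench test: lift the wire guard of the test dock fully open so that it stays up, then push every relay module on the bench nose first into a bay of the dock, one to a bay, until it clicks past the sprung balls and sits fully home. Then take the guard by its bar and ease it down all the way shut against its spring, never letting it slam, and only then throw the toggle lever on the switch box over to on. Leave the tools and other things on the bench where they lie.

Things in the scene. Friction and masses are not known exactly. Their poses are not given: they have to be found in the camera images.
- dock: fixed test dock: aluminium deck, top 12 mm above the bench, spanning x -130 to +75, y -155 to +155 mm, with four equal bays 75 mm apart. Origin: bench level, mid-width, level in x with the centres of fully home modules. +x is the way modules are pushed in (roughly away from the robot), z up. Black stop wall at x = +55.5 mm, 62 mm tall; hinge posts at x = +66, y = +-149 mm, 88 mm tall.
- bay0 (a point): bay 0 (dock y = -112.5 mm): the point on the deck where a fully home module's origin lies; axes as the dock's. The bay is a channel 40 mm wide between two low rails (10 mm thick, 18 mm above the deck, from x = -30 mm to the stop wall), open above and towards -x. Any module fits any bay.
- module0: power relay module, 110 long (x), 36 wide (y), 55 mm tall, about 0.16 kg, standing upright, nose roughly away from the robot. Origin: centre of its underside, mid-length; z up; +x points to its nose. White rear block (x -55 to +18 mm, 36 wide, 55 tall, fins on top): grip it across y at x = -18 mm. Grey nose: x +18 to +55 mm. May be absent.
- bay1 (a point): bay 1 (dock y = -37.5 mm): the point on the deck where a fully home module's origin lies; axes as the dock's. Like bay0. In each rail a sprung steel ball (x = +30.5 mm, 10 mm above the deck) stands 5 mm into the channel.
- module1: same as module0. The nose is 28 wide and 40 mm tall and has a round lobe on each cheek (at x = +40 mm, 36 mm over both lobes), behind which the dock's balls catch. May be absent.
- bay2 (a point): bay 2 (dock y = 37.5 mm): the point on the deck where a fully home module's origin lies; axes as the dock's. Like bay0. A module slid along the deck to +x meets the balls about 18 mm short of home, needs some 6 to 18 N to pass them, and clicks in over the last 8 mm until its nose is at the stop wall.
- module2: another power relay module, the same as module0. May be absent.
- bay3 (a point): bay 3 (dock y = 112.5 mm): the point on the deck where a fully home module's origin lies; axes as the dock's. Like bay0.
- module3: another power relay module, the same as module0. May be absent.
- guard (a joint): hinge of the wire guard over the bays: 0 = shut, as at the start (level, 86 mm above the bench, 15 mm above seated modules); 2.05 rad = fully open, standing up at the far side and leaning back. Above about 1.9 rad it stays open by its weight; below that its spring and weight drive it shut, ever harder: let go, it slams. Shut, they press about 2.4 N at the bar.
- guard_bar (a point): middle of the guard's round handle bar: 14 mm thick, 136 long, along dock y, 157 mm from the hinge line, 45 mm beyond the guard's front frame bar, held by arms 65 mm either side. Open: 225 mm above the bench, dock x +138 mm; shut: 86 mm, x -91 mm. Pinch it from above, fingers either side (closing along dock x); it turns in the grip as the guard swings.
- guard_hinge (a point): middle of the guard's hinge line, fixed on the dock 66 mm beyond its origin and 86 mm above the bench; the line runs along the dock's y.
- switchbox: fixed grey switch box, 85 by 70 by 45 mm, on the right or left of the dock, carrying the toggle lever on a steel-dark block 70 by 50 by 25 mm on its top. Origin: centre of its underside, z up; +x is the way the lever is thrown (roughly away from the robot).
- switch (a joint): the toggle lever's angle: 0 = off, leaning to the box's -x; 1.0 rad = on, leaning to +x. It stays where it is left (light friction, about 1 N at the knob). Pivot 67 mm above the bench over the box's origin, axis along the box's y, lever 70 mm long.
- switch_tip (a point): centre of the lever's round knob, 26 mm in diameter; about 128 mm above the bench at either end of its swing, 134 mm in the middle.
- meter: bystander: orange multimeter lying flat, 150 by 75 by 40 mm. Origin: centre of its underside.
- screwdriver: bystander: screwdriver 190 mm long lying on the bench. Origin: under its middle.
- pliers: bystander: pliers 165 mm long with blue handles lying flat. Origin: under the middle.
- spool: bystander: white spool, 64 mm in diameter, 47 mm tall, upright. Origin: centre of its underside.
- pcb: bystander: green circuit board 120 by 85 mm lying flat, parts up to 22 mm high. Origin: centre of its underside.
Mind the look-alikes: they are no part of the job. Leave any purple or turquoise look-alike of the switchbox alone.

How it is judged:
On the way, in this order (a step that is already met when the one before it is completed fails the run):
1. the guard is lifted fully open (value of joint guard above 1.9 rad), for 0.2 s.
2. then every module present is clicked fully home in a bay (((x of module0 in the frame of bay0 between -0.004 and 0.004 m and y of module0 in the frame of bay0 between -0.006 and 0.006 m and z of module0 in the frame of bay0 between -0.005 and 0.006 m and x of guard_hinge in the frame of module0 above 0 m) or (x of module0 in the frame of bay1 between -0.004 and 0.004 m and y of module0 in the frame of bay1 between -0.006 and 0.006 m and z of module0 in the frame of bay1 between -0.005 and 0.006 m and x of guard_hinge in the frame of module0 above 0 m) or (x of module0 in the frame of bay2 between -0.004 and 0.004 m and y of module0 in the frame of bay2 between -0.006 and 0.006 m and z of module0 in the frame of bay2 between -0.005 and 0.006 m and x of guard_hinge in the frame of module0 above 0 m) or (x of module0 in the frame of bay3 between -0.004 and 0.004 m and y of module0 in the frame of bay3 between -0.006 and 0.006 m and z of module0 in the frame of bay3 between -0.005 and 0.006 m and x of guard_hinge in the frame of module0 above 0 m)) and ((x of module1 in the frame of bay0 between -0.004 and 0.004 m and y of module1 in the frame of bay0 between -0.006 and 0.006 m and z of module1 in the frame of bay0 between -0.005 and 0.006 m and x of guard_hinge in the frame of module1 above 0 m) or (x of module1 in the frame of bay1 between -0.004 and 0.004 m and y of module1 in the frame of bay1 between -0.006 and 0.006 m and z of module1 in the frame of bay1 between -0.005 and 0.006 m and x of guard_hinge in the frame of module1 above 0 m) or (x of module1 in the frame of bay2 between -0.004 and 0.004 m and y of module1 in the frame of bay2 between -0.006 and 0.006 m and z of module1 in the frame of bay2 between -0.005 and 0.006 m and x of guard_hinge in the frame of module1 above 0 m) or (x of module1 in the frame of bay3 between -0.004 and 0.004 m and y of module1 in the frame of bay3 between -0.006 and 0.006 m and z of module1 in the frame of bay3 between -0.005 and 0.006 m and x of guard_hinge in the frame of module1 above 0 m)) and ((x of module2 in the frame of bay0 between -0.004 and 0.004 m and y of module2 in the frame of bay0 between -0.006 and 0.006 m and z of module2 in the frame of bay0 between -0.005 and 0.006 m and x of guard_hinge in the frame of module2 above 0 m) or (x of module2 in the frame of bay1 between -0.004 and 0.004 m and y of module2 in the frame of bay1 between -0.006 and 0.006 m and z of module2 in the frame of bay1 between -0.005 and 0.006 m and x of guard_hinge in the frame of module2 above 0 m) or (x of module2 in the frame of bay2 between -0.004 and 0.004 m and y of module2 in the frame of bay2 between -0.006 and 0.006 m and z of module2 in the frame of bay2 between -0.005 and 0.006 m and x of guard_hinge in the frame of module2 above 0 m) or (x of module2 in the frame of bay3 between -0.004 and 0.004 m and y of module2 in the frame of bay3 between -0.006 and 0.006 m and z of module2 in the frame of bay3 between -0.005 and 0.006 m and x of guard_hinge in the frame of module2 above 0 m)) and ((x of module3 in the frame of bay0 between -0.004 and 0.004 m and y of module3 in the frame of bay0 between -0.006 and 0.006 m and z of module3 in the frame of bay0 between -0.005 and 0.006 m and x of guard_hinge in the frame of module3 above 0 m) or (x of module3 in the frame of bay1 between -0.004 and 0.004 m and y of module3 in the frame of bay1 between -0.006 and 0.006 m and z of module3 in the frame of bay1 between -0.005 and 0.006 m and x of guard_hinge in the frame of module3 above 0 m) or (x of module3 in the frame of bay2 between -0.004 and 0.004 m and y of module3 in the frame of bay2 between -0.006 and 0.006 m and z of module3 in the frame of bay2 between -0.005 and 0.006 m and x of guard_hinge in the frame of module3 above 0 m) or (x of module3 in the frame of bay3 between -0.004 and 0.004 m and y of module3 in the frame of bay3 between -0.006 and 0.006 m and z of module3 in the frame of bay3 between -0.005 and 0.006 m and x of guard_hinge in the frame of module3 above 0 m))), for 0.2 s.
3. then the guard is shut (all of step 2 and value of joint guard below 0.05 rad), for 0.2 s.
4. then the lever is thrown to on (value of joint guard below 0.05 rad and value of joint switch above 0.85 rad), for 0.2 s.
At the end, for the whole second after the job is handed in: Every module present is fully home in a bay (within 4 mm along the bay, 6 mm across it, flat on the deck, nose towards the hinge) and at rest, the guard is shut (below 0.05 rad) and the lever is on (above 0.85 rad) (all of step 2 and all of step 4 and linear speed of each of module0, module1, module2, module3 below 0.03 m/s); the robot touches nothing.
It fails at once if the guard slams: it falls faster than 2.5 rad/s in the last half radian (value of joint guard below 0.5 rad and velocity of joint guard below -2.5 rad/s).
It fails at once if a tool or other bystander is pushed more than 60 mm from where it lay (distance of any of meter, screwdriver, pliers, spool, pcb from where it was at the start of the episode above 0.06 m).
Of module0, module1, module2, module3 only 2 to 4 are there at a start; the rules pass over those that are not, and their reading is None.
At some moment in a run one of module0, module1, module2, module3 may be knocked a few centimetres aside while the robot is not near it.
It also fails if it takes over 210 s, if anything falls off the work surface, if the arm or the gripper's body presses on something with over 40 N, if the wrist force passes 120 N, or if a joint passes its speed limit or range.

ROBOT

A 6-joint arm with a two-finger parallel gripper is mounted at the origin on the work surface. World frame = base frame: x ahead of the robot, y to its left, z up, the work surface at z = 0. Lengths are in m, angles in rad, forces in N, time in s.
With the tool pointing down it reaches from about 0.3 to 0.875 m from the base axis. Payload 6.4 kg.
Tool frame: the origin (TCP) lies on the centre line of the jaws, within the pads' length; the fingertips stand 25 mm ahead of it and the grasp point (between the pads) lies 6 mm ahead of it; z points along the fingers, y is the line along which they close (so a half turn about z gives the same grasp; the last joint's range is limited). The gripper opens to 85 mm and grips with 20 to 120 N. Pads are 22 mm wide; open, the fingers measure 114 mm over their backs; the gripper's body (76 mm by 85 mm) begins 54 mm behind the grasp point. The pads swing forward as they close: fully open they stand 13 mm farther back than shut.
Start: joints at [-1.468, 0.181, 1.607, -0, 1.354, -0.206], TCP at [0.175, -0.548, 0.256] pointing down, gripper open.
Joint ranges: [-2.99, 2.99], [-0.89, 2.07], [0.3, 2.58], [-1.14, 4.28], [0, 2.63], [-3.12, 3.12]. Speed limits (rad/s): [2.57, 2.57, 3.01, 3.14, 3.14, 3.14].

INTERFACE

Orientations are given as a unit quaternion [w, x, y, z].
In Python, from bench import get_obs, camera, hand_in, spot_in gives the robot as it stands.
- The arm moves only by the shell command python3 -m jog 'ROWS'. ROWS is JSON, one flat list of numbers, 7 for each row, row after row: the shift along the tool's x, y, z in m, then the turn, a rotation vector about the tool's x, y, z in rad, then the closure, from 0 (fully open) to 1 (shut). A call has 1 to 20 rows; each row is the pose to reach, as a shift and turn from the pose commanded when the call began, along the tool's axes at that moment; what a row does not reach only later rows make up. A row lasts 1/8 s, in which the tool goes at most 62.5 mm and 10.7 degrees, less where a joint would pass 70% of its speed; a pose out of reach is approached as far as the arm can. A call with a gripper value outside its range is refused whole. The fingers move at their own pace and stop on an object; the grip force is fixed at half the most. Time passes only in rows, so rows that repeat a pose let the fingers close. It gives the time, the measured TCP pose, the force, the opening and the grip force at its end, in the units of the state.
- get_obs(): the state, without advancing time (a new reading comes with each control period).
- camera(name): name is "scene" or "top" or "wrist"; returns a dict with "frame" (420x560x3 uint8, red, green, blue), "mtx" (3x3 intrinsics, pixels), "extrinsics" (4x4, takes a point from camera to world coordinates). Camera axes: x right, y up, looking along -z (the intrinsics and any distortion apply to the point x, -y, -z); pixel columns grow to the right and rows downward; lengths in m; the calibration is good to about 2 mm. The wrist camera is an equidistant fisheye: a pixel r from the principal point sees the ray r / f radians off the axis. A picture is of the moment at which its call begins. There is no depth.
- hand_in(): hands the job in; it is judged then, once.
Trained networks look in a picture, given as the dict that the camera call returned (one of the last four; its "shot" number tells which), for a name from the list of things; names that differ only in an ending like _2 or _b are one class to them, and where a whole thing is asked for, a point or a joint stands for the part that bears it (a point fixed in the world has none). Each returns a list of dicts, best first, with "confidence" (0 to 1); they miss things now and then, are a little off and sometimes report something else, mostly with a low value. They report only what shows in the picture. A call takes as long as a camera call. They do not tell look-alikes from the thing itself.
- spot_in(picture, name): "xyz" ([x, y, z] in m, in world coordinates, good to about 4 mm: the middle of the surface that is visible of it).
The state is a dict: "time_s": time; "q": joint angles; "dq": joint speeds; "joint_efforts": joint torques, N m; "eef_pos": TCP position; "eef_rot": TCP orientation; "wrist_force": force on the tool from outside, world axes, zero at the start; "torque": the same for the moment, N m; "opening": opening from 0.0 (shut) to 1.0 (fully open); "grasp_force": force on a finger pad.
Only numpy, scipy, OpenCV 4.12 (cv2) and the standard library are available. Lean on these libraries where they do the work, as an engineer would, in place of code of your own. Each camera call takes 0.05 s, during which the arm holds its last target. There are 200 camera calls.

## Working session

There is one attempt and no reset: what is moved stays moved. The work goes in short steps, Python scripts to look and compute and a shell command to move; the robot and the scene stay as the last step left them, time stands still between calls to the robot, and variables do not carry over. Pictures are saved under pics/ and viewed, at most 18 in all, crops included, and the job is handed in when it is done.

```bash
ls; mkdir -p pics
python3 - <<'E'
from bench import *
import cv2,numpy as np
o=get_obs();print(o)
for n in("scene","top"):
    c=camera(n);cv2.imwrite(f"pics/{n}0.png",c["frame"][:,:,::-1]);print(n,c["mtx"].tolist(),np.round(c["extrinsics"],3).tolist())
    for k in["dock","module0","guard_bar","guard","switchbox","switch_tip","meter","screwdriver","pliers","spool","pcb"]:
        try:print(k,[(np.round(d["xyz"],3).tolist(),round(d["confidence"],2)) for d in spot_in(c,k)])
        except Exception as e:print(k,e)
E
```

```text
pics
{'time_s': 0.0, 'q': array([-1.46829333e+00,  1.81544868e-01,  1.60802158e+00,  8.14963183e-06,
        1.35377088e+00, -2.06286853e-01]), 'dq': array([ 0.00052166,  0.00029132, -0.00052458, -0.00083508, -0.00021125,
        0.00012508]), 'joint_efforts': array([ 1.74363788e-03, -4.44870579e+01, -3.51336551e+01, -3.07087448e-04,
        9.08013317e-03,  3.12218219e-06]), 'eef_pos': array([ 0.17471902, -0.54727958,  0.25537539]), 'eef_rot': array([-8.70953739e-04,  9.88104521e-01,  1.53781321e-01,  4.92199053e-05]), 'wrist_force': array([-0.94632118,  0.51080503,  0.28766183]), 'torque': array([-0.03118175,  0.00911054,  0.04020892]), 'grasp_force': 0.0, 'opening': 1.0024752363109815}
scene [[461.0629427630031, 0.0, 278.92710950189564], [0.0, 461.0629427630031, 215.26299423827075], [0.0, 0.0, 1.0]] [[-0.829, -0.487, 0.275, 0.804], [0.559, -0.709, 0.43, 0.522], [-0.015, 0.51, 0.86, 1.102], [0.0, 0.0, 0.0, 1.0]]
dock [([0.511, 0.016, 0.011], 0.6), ([0.519, 0.005, 0.084], 0.38), ([0.68, 0.413, 0.048], 0.17)]
module0 [([0.616, 0.272, 0.052], 0.94), ([0.446, -0.264, 0.042], 0.66)]
gua
[... 820 characters left out ...]
, ([0.497, -0.008, 0.009], 0.7), ([0.44, -0.271, 0.053], 0.55)]
guard_bar [([0.514, -0.005, 0.089], 0.83)]
guard [([0.51, -0.006, 0.087], 0.9)]
switchbox [([0.708, 0.058, 0.07], 0.88), ([0.228, 0.345, 0.069], 0.76), ([0.466, 0.401, 0.07], 0.66)]
switch_tip [([0.203, 0.354, 0.134], 0.55), ([0.687, 0.067, 0.137], 0.5), ([0.449, 0.414, 0.137], 0.47)]
meter [([0.488, -0.395, 0.038], 0.67)]
screwdriver [([0.336, 0.251, 0.02], 0.9), ([0.498, -0.011, 0.011], 0.71), ([0.668, -0.41, 0.006], 0.6)]
pliers [([0.33, -0.306, 0.009], 0.94)]
spool [([0.674, 0.404, 0.044], 0.59), ([0.498, -0.011, 0.012], 0.48), ([0.471, 0.25, 0.054], 0.29)]
pcb [([0.666, -0.412, 0.002], 0.95), ([0.332, -0.305, 0.013], 0.42)]
```

View pics/scene0.png

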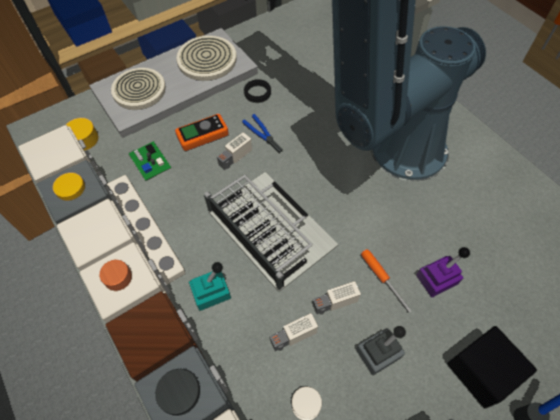

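View pics/top0.png

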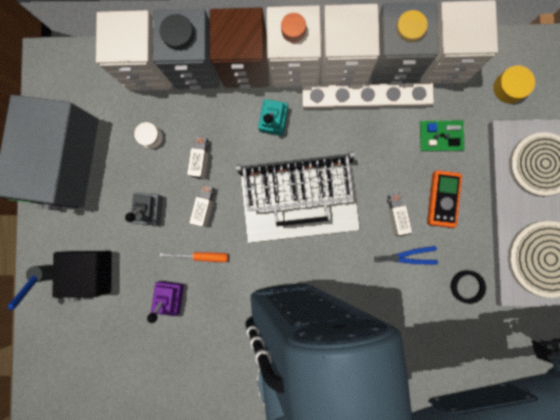

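Scene: the dock is at about (270,230), with modules at (235,150), (337,297) and (293,330). There are three of them, and nothing else looks like one. Candidates for the switch box are grey (380,345), turquoise (210,290) and purple (440,273), so I choose the grey one (145,208 in top). Next I check it in close crops.

Run:
```python
import cv2,numpy as np
t=cv2.imread("pics/top0.png")
cv2.imwrite("pics/c1.png",cv2.resize(t[125:255,175:365],None,fx=4,fy=4,interpolation=cv2.INTER_CUBIC))
a=cv2.resize(t[170:240,110:180],None,fx=5,fy=5,interpolation=cv2.INTER_CUBIC);b=cv2.resize(t[180:250,375:445],None,fx=5,fy=5,interpolation=cv2.INTER_CUBIC)
cv2.imwrite("pics/c2.png",np.hstack([a,b]))
```

```text
(no output)
```

View pics/c1.png

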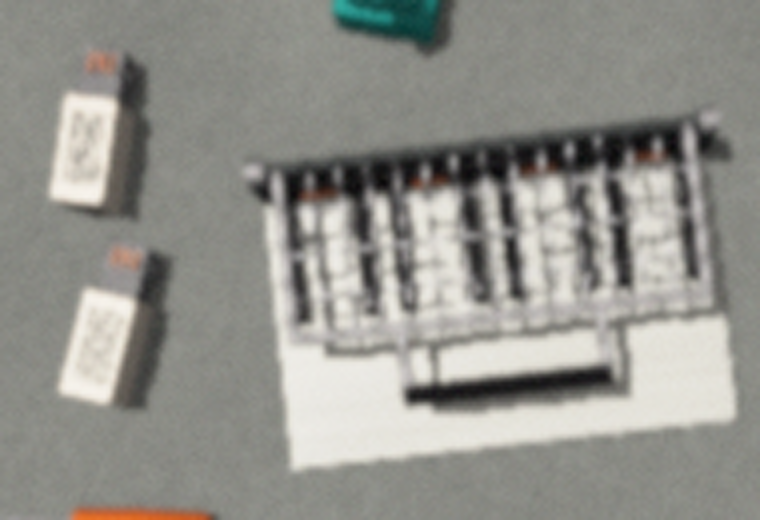

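View pics/c2.png

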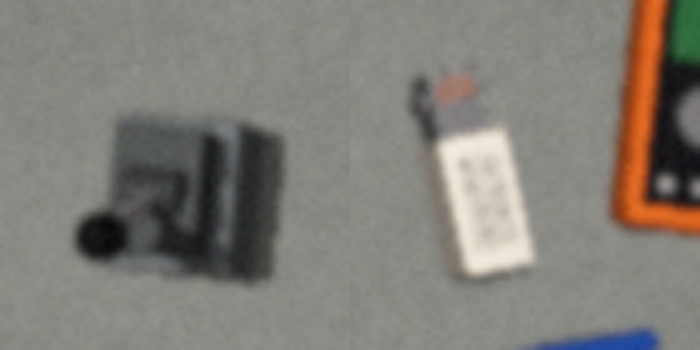

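Crops: the bays are empty (orange marks at the stop wall), and the dock's front corners are at crop (291,468) and (737,418). Two modules are on the left of the dock and one on the right. The box at left is grey, with its knob at (100,237). Next I turn these pixels into poses.

```bash
cat > h.py <<'E'
import numpy as np,cv2
from bench import *
from scipy.spatial.transform import Rotation as R
def ray(c,uv,z):
    K=c["mtx"];E=c["extrinsics"];d=np.array([(uv[0]-K[0,2])/K[0,0],-(uv[1]-K[1,2])/K[1,1],-1])
    w=E[:3,:3]@d;p=E[:3,3];return p+w*(z-p[2])/w[2]
def fish(c,uv,z):
    K=c["mtx"];E=c["extrinsics"];v=np.array([(uv[0]-K[0,2])/K[0,0],(uv[1]-K[1,2])/K[1,1]]);r=np.hypot(*v)
    s=np.sin(r)/max(r,1e-9);w=E[:3,:3]@np.array([v[0]*s,-v[1]*s,-np.cos(r)]);p=E[:3,3];return p+w*(z-p[2])/w[2]
def proj(c,X):
    E=c["extrinsics"];q=E[:3,:3].T@(np.asarray(X)-E[:3,3]);K=c["mtx"]
    return K[0,0]*q[0]/-q[2]+K[0,2],K[1,1]*-q[1]/-q[2]+K[1,2]
def rel(pos,yaw):
    """shift and z-turn, in tool axes now, to reach world TCP pos with tool down and tool y at yaw(+90 deg from +x tool) ; yaw = world heading of tool x"""
    o=get_obs();w,x,y,z=o["eef_rot"];r=R.from_quat([x,y,z,w])
    out=[]
    for k in(0,np.pi):
        t=R.from_matrix(np.array([[np.cos(yaw+k),np.sin(yaw+k),0],[np.sin(yaw+k),-np.cos(yaw+k),0],[0,0,-1]]).T if 0 else np.column_stack([[np.cos(yaw+k),np.sin(yaw+k),0],[np.sin(yaw+k),-np.cos(yaw+k),0],[0,0,-1]]))
        out.append((r.inv()*t).as_rotvec())
    d=r.inv().apply(np.asarray(pos)-o["eef_pos"])
    print("shift",np.round(d,4),"turn",[np.round(v,3) for v in out],"now",np.round(o["eef_pos"],4),"q6",round(o["q"][5],2))
E
python3 - <<'E'
from h import *
c=camera("top")
f1=lambda u,v,z:ray(c,(175+u/4,125+v/4),z)[:2]
f2=lambda u,v,z:ray(c,(375+u/5,180+v/5),z)[:2]
f3=lambda u,v,z:ray(c,(110+u/5,170+v/5),z)[:2]
L,Rr=f1(291,468,.012),f1(737,418,.012);PL,PR=f1(257,170,.088),f1(708,120,.088)
print("front",L,Rr,np.hypot(*(L-Rr)),"posts",PL,PR,np.hypot(*(PL-PR)));
a=lambda v:np.degrees(np.arctan2(v[1],v[0]))
for A,B in((L,Rr),(PL,PR)):print("yaw",a(A-B)-90)
print("bar",f1(512,387,.090), f1(408,395,.088),f1(612,378,.088))
for n,f,q in(("A",f1,[(62,95),(118,97),(103,208),(50,203)]),("B",f1,[(80,290),(138,293),(112,405),(58,395)]),("C",f2,[(85,140),(155,128),(185,262),(115,278)])):
    p=np.array([f(*k,.055) for k in q]);fr=(p[0]+p[1])/2;bk=(p[2]+p[3])/2
    print(n,"white ctr",p.mean(0),"len",np.hypot(*(fr-bk)),"w",np.hypot(*(p[0]-p[1])),"yaw",a(fr-bk))
print("knob",f3(100,237,.128),"box top corners",f3(118,115,.045),f3(240,120,.045))
E
```

```text
front [0.3771673 0.1361624] [ 0.40719447 -0.17136658] 0.30899143619565117 posts [0.57248929 0.14730858] [ 0.5996411  -0.14703629] 0.2955945279145833
yaw 5.576691351984621
yaw 5.270328707177768
bar [ 0.42802718 -0.01694783] [0.42394589 0.05028115] [ 0.4329224  -0.08142877]
A white ctr [0.59352096 0.27001655] len 0.0751522996795403 w 0.038274830902557774 yaw -6.993245435791261
B white ctr [0.46123935 0.26064337] len 0.07445740934008585 w 0.0393351792579026 yaw -12.573552547649992
C white ctr [ 0.42897325 -0.27839673] len 0.07331130032418005 w 0.03742013190503375 yaw 10.563614855416745
knob [0.44421707 0.41850615] box top corners [0.51508017 0.44343526] [0.51118493 0.37618286]
```

Run:
```python
from h import *
rel([.429,-.0155,.22],np.radians(95.4))
```

```text
shift [ 0.404  -0.4298  0.0363] turn [array([-0.   , -0.   , -1.356]), array([-0.   ,  0.   ,  1.785])] now [ 0.1748 -0.5478  0.2563] q6 -0.21
```

```bash
python3 -m jog '[0.404,-0.43,0.036,0,0,-1.356,0.6, 0.404,-0.43,0.036,0,0,-1.356,0.6, 0.404,-0.43,0.036,0,0,-1.356,0.6, 0.404,-0.43,0.036,0,0,-1.356,0.6, 0.404,-0.43,0.036,0,0,-1.356,0.6, 0.404,-0.43,0.036,0,0,-1.356,0.6, 0.404,-0.43,0.036,0,0,-1.356,0.6, 0.404,-0.43,0.036,0,0,-1.356,0.6, 0.404,-0.43,0.036,0,0,-1.356,0.6, 0.404,-0.43,0.036,0,0,-1.356,0.6, 0.404,-0.43,0.036,0,0,-1.356,0.6, 0.404,-0.43,0.036,0,0,-1.356,0.6]'
python3 - <<'E'
from h import *
o=get_obs();print(o["time_s"],o["opening"],o["q"].round(3),o["dq"].round(2))
rel([.429,-.0155,.22],np.radians(95.4))
c=camera("wrist");print(c["mtx"],c["extrinsics"].round(3))
cv2.imwrite("pics/w1.png",c["frame"][:,:,::-1])
print([(d["xyz"],d["confidence"]) for d in spot_in(c,"guard_bar")])
E
```

```text
time_s: 2.75
eef_pos: [0.4288, -0.0158, 0.2203]
eef_rot: [0.0, 0.673, 0.74, -0.0]
wrist_force: [-0.4, 0.6, -0.1]
opening: 0.401
grasp_force: 0.0
2.75 0.40149769418285014 [-0.315 -0.122  1.994 -0.     1.27  -0.409] [-0.02 -0.01  0.   -0.   -0.    0.  ]
shift [0.0003 0.0003 0.0003] turn [array([-0.,  0., -0.]), array([1.000e-03, 0.000e+00, 3.142e+00])] now [ 0.4288 -0.0158  0.2203] q6 -0.41
[[325.1922621    0.         276.14401496]
 [  0.         325.1922621  212.8395863 ]
 [  0.           0.           1.        ]] [[ 0.996 -0.09  -0.029  0.421]
 [ 0.094  0.95   0.298  0.061]
 [ 0.001 -0.299  0.954  0.339]
 [ 0.     0.     0.     1.   ]]
[([0.5047, 0.0288, 0.0883], 0.74)]
```

View pics/w1.png

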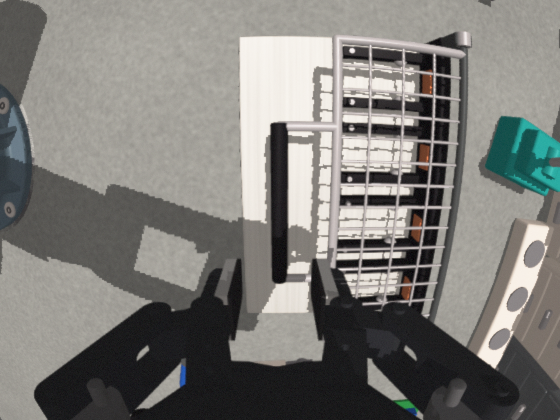

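The wrist view shows the bar from (279,125) to (280,281), centred between the fingers. The deck's front corners are at (240,38) and (249,312), and the bays are empty.

Run:
```python
from h import *
c=camera("wrist")
b0,b1=fish(c,(279,125),.09),fish(c,(280,281),.09);print("bar",b0,b1,(b0+b1)/2,np.hypot(*(b0-b1)[:2]))
f0,f1=fish(c,(240,38),.012),fish(c,(249,312),.012);print(f0,f1,np.hypot(*(f0-f1)[:2]),np.degrees(np.arctan2(*(f0-f1)[[1,0]]))-90)
v=b0-b1;print(np.degrees(np.arctan2(v[1],v[0]))-90)
```

```text
bar [0.42419616 0.052      0.09      ] [ 0.43762587 -0.07925743  0.09      ] [ 0.43091102 -0.01362872  0.09      ] 0.13194267720807645
[0.37848807 0.13509179 0.012     ] [ 0.40979808 -0.17005029  0.012     ] 0.3067442024923312 5.858501188089306
5.841934318063352
```

```bash
python3 -m jog '[0.0015,0.002,0.05,0,0,0,0.6, 0.0015,0.002,0.1,0,0,0,0.6, 0.0015,0.002,0.128,0,0,0,0.6, 0.0015,0.002,0.128,0,0,0,0.6, 0.0015,0.002,0.128,0,0,0,1, 0.0015,0.002,0.128,0,0,0,1, 0.0015,0.002,0.128,0,0,0,1, 0.0015,0.002,0.128,0,0,0,1]'
python3 - <<'E'
import numpy as np
for i in range(1,20):
    a=min(2.02,i*2.02/18);print(i,round(a,2),"y",round(.157*(1-np.cos(a)),3),"z",round(-.157*np.sin(a),3))
E
```

```text
time_s: 3.9
eef_pos: [0.431, -0.0145, 0.0935]
eef_rot: [0.001, 0.673, 0.74, -0.0]
wrist_force: [-4.1, -4.1, 0.3]
opening: 0.134
grasp_force: 58.4
1 0.11 y 0.001 z -0.018
2 0.22 y 0.004 z -0.035
3 0.34 y 0.009 z -0.052
4 0.45 y 0.016 z -0.068
5 0.56 y 0.024 z -0.084
6 0.67 y 0.034 z -0.098
7 0.79 y 0.046 z -0.111
8 0.9 y 0.059 z -0.123
9 1.01 y 0.073 z -0.133
10 1.12 y 0.089 z -0.141
11 1.23 y 0.105 z -0.148
12 1.35 y 0.122 z -0.153
13 1.46 y 0.139 z -0.156
14 1.57 y 0.157 z -0.157
15 1.68 y 0.175 z -0.156
16 1.8 y 0.192 z -0.153
17 1.91 y 0.209 z -0.148
18 2.02 y 0.225 z -0.141
19 2.02 y 0.225 z -0.141
```

```bash
python3 -m jog '[0,0.001,-0.018,0,0,0,1, 0,0.004,-0.035,0,0,0,1, 0,0.009,-0.052,0,0,0,1, 0,0.016,-0.068,0,0,0,1, 0,0.024,-0.084,0,0,0,1, 0,0.034,-0.098,0,0,0,1, 0,0.046,-0.111,0,0,0,1, 0,0.059,-0.123,0,0,0,1, 0,0.073,-0.133,0,0,0,1, 0,0.089,-0.141,0,0,0,1, 0,0.105,-0.148,0,0,0,1, 0,0.122,-0.153,0,0,0,1, 0,0.139,-0.156,0,0,0,1, 0,0.157,-0.157,0,0,0,1, 0,0.175,-0.156,0,0,0,1, 0,0.192,-0.153,0,0,0,1, 0,0.209,-0.148,0,0,0,1, 0,0.225,-0.141,0,0,0,1, 0,0.226,-0.140,0,0,0,1]'
```

```text
time_s: 6.28
eef_pos: [0.6578, 0.0079, 0.2349]
eef_rot: [0.002, 0.673, 0.74, 0.002]
wrist_force: [1.6, 1.4, 5.9]
opening: 0.138
grasp_force: 65.9
```

```bash
python3 -m jog '[0,0.001,0,0,0,0,0.6, 0,0.001,0,0,0,0,0.5, 0,0.001,0,0,0,0,0.5, 0,0.001,-0.05,0,0,0,0.5, 0,0,-0.09,0,0,0,0.5, 0,-0.06,-0.09,0,0,0,0.5, 0,-0.12,-0.09,0,0,0,0.5, 0,-0.18,-0.09,0,0,0,0.5, -0.02,-0.21,-0.09,0,0,0,0.5, -0.02,-0.21,-0.09,0,0,0,0.5, -0.02,-0.21,-0.09,0,0,0,0.5]'
python3 - <<'E'
from h import *
c=camera("wrist");cv2.imwrite("pics/w2.png",cv2.resize(c["frame"][:,:,::-1],None,fx=1.4,fy=1.4,interpolation=cv2.INTER_CUBIC))
np.savez("w2.npz",mtx=c["mtx"],extrinsics=c["extrinsics"]);print(get_obs()["eef_pos"])
E
```

```text
time_s: 7.65
eef_pos: [0.4491, -0.0321, 0.3227]
eef_rot: [0.0, 0.673, 0.739, 0.0]
wrist_force: [0.3, -0.3, 0.4]
opening: 0.501
grasp_force: 0.0
[ 0.4492589  -0.03196882  0.32251707]
```

View pics/w2.png

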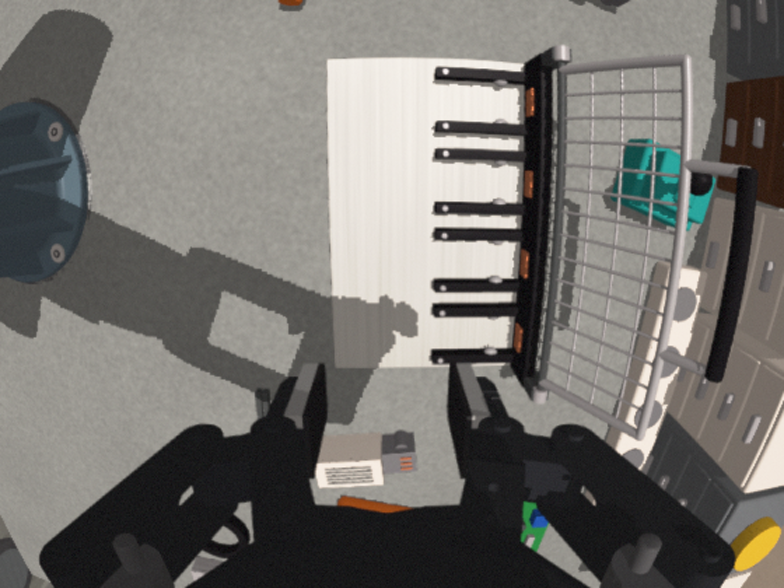

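The guard stands open. The eight rail-end screws run from (446,73) to (440,356), and the deck's front corners are at (328,59) and (335,367). The right-hand module is seen at (365,460).

Run:
```python
from h import *
c=dict(np.load("w2.npz"))
P=lambda u,v,z:fish(c,(u/1.4,v/1.4),z)[:2]
s=np.array([P(*k,.030) for k in[(446,73),(445,126),(445,153),(444,208),(444,234),(442,285),(441,311),(440,356)]])
y=np.array([137.5,87.5,62.5,12.5,-12.5,-62.5,-87.5,-137.5])/1000
# fit line: s = p0 + y*dir
A=np.c_[np.ones(8),y];co=np.linalg.lstsq(A,s,rcond=None)[0];print("p0",co[0],"dir",co[1],np.hypot(*co[1]),"yaw",np.degrees(np.arctan2(-co[1][0],co[1][1])));print(((s-A@co)*1000).round(1).tolist())
f0,f1=P(328,59,.012),P(335,367,.012);print(f0,f1,np.hypot(*(f0-f1)),np.degrees(np.arctan2(*(f0-f1)[[1,0]]))-90)
c=camera("top")
print([np.round(proj(c,(*co[0],.03)),1)])
```

```text
p0 [ 0.49930146 -0.0053466 ] dir [-0.09379874  0.9793588 ] 0.9838403647290405 yaw 5.470854211733562
[[0.6, 0.2], [-0.3, 0.2], [-0.2, 0.2], [-0.2, -0.7], [0.2, -0.1], [-0.3, 0.4], [-0.2, -1.0], [0.5, 0.8]]
[0.37876733 0.13670656] [ 0.40776954 -0.17008703] 0.30816137568051843 5.400311714118089
[array([298.2, 196.5])]
```

Run:
```python
from h import *
rel([.429,-.278,.17],np.radians(190.6))
```

```text
shift [-0.2432 -0.0434  0.1522] turn [array([ 0.   , -0.   , -1.661]), array([-0.  , -0.  ,  1.48])] now [ 0.4493 -0.0318  0.3223] q6 -0.43
```

```bash
python3 -m jog '[-0.243,-0.043,0.05,0,0,-1.661,0.35, -0.243,-0.043,0.05,0,0,-1.661,0.35, -0.243,-0.043,0.05,0,0,-1.661,0.35, -0.243,-0.043,0.05,0,0,-1.661,0.35, -0.243,-0.043,0.152,0,0,-1.661,0.35, -0.243,-0.043,0.152,0,0,-1.661,0.35, -0.243,-0.043,0.152,0,0,-1.661,0.35, -0.243,-0.043,0.152,0,0,-1.661,0.35, -0.243,-0.043,0.152,0,0,-1.661,0.35, -0.243,-0.043,0.152,0,0,-1.661,0.35, -0.243,-0.043,0.152,0,0,-1.661,0.35, -0.243,-0.043,0.152,0,0,-1.661,0.35]'
python3 - <<'E'
from h import *
c=camera("wrist");cv2.imwrite("pics/w3.png",c["frame"][:,:,::-1])
np.savez("w3.npz",mtx=c["mtx"],extrinsics=c["extrinsics"]);print(get_obs()["eef_pos"],get_obs()["q"].round(2))
print([(d["xyz"],d["confidence"]) for d in spot_in(c,"module0")])
E
```

```text
time_s: 9.25
eef_pos: [0.429, -0.2779, 0.1699]
eef_rot: [-0.0, -0.092, 0.996, 0.0]
wrist_force: [-1.0, 0.3, -0.1]
opening: 0.649
grasp_force: 0.0
[ 0.42888354 -0.27793892  0.17002563] [-0.81  0.14  1.84  0.    1.16 -2.56]
[([0.4332, -0.2749, 0.0562], 0.84), ([0.6509, 0.2466, 0.024], 0.58)]
```

View pics/w3.png

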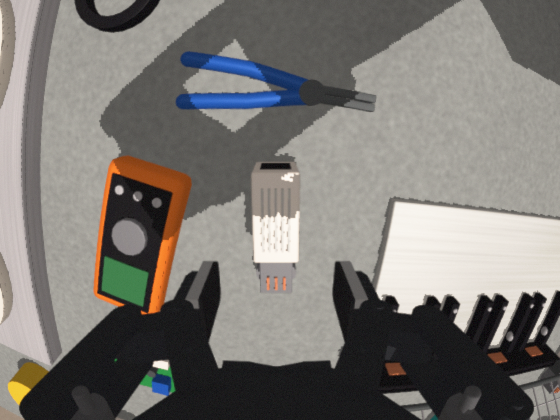

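The module at (276,240) stands aligned, centred between the fingers at x≈275. Its white top face spans about (251,213), (299,213), (297,262), (254,262).

Run:
```python
from h import *
c=dict(np.load("w3.npz"))
p=np.array([fish(c,k,.055)[:2] for k in[(251,213),(299,213),(297,262),(254,262)]])
bk=(p[0]+p[1])/2;fr=(p[2]+p[3])/2;print(p.mean(0),fr,bk,np.hypot(*(fr-bk)),np.hypot(*(p[0]-p[1])),np.degrees(np.arctan2(*(fr-bk)[[1,0]])))
```

```text
[ 0.44566253 -0.27490356] [ 0.46577561 -0.27098181] [ 0.42554946 -0.27882531] 0.040983705695350134 0.03619559399672663 11.03338228811408
```

```bash
python3 -m jog '[-0.001,0,0.05,0,0,0,0.35, -0.001,0,0.1,0,0,0,0.35, -0.001,0,0.123,0,0,0,0.35, -0.001,0,0.123,0,0,0,0.35, -0.001,0,0.123,0,0,0,1, -0.001,0,0.123,0,0,0,1, -0.001,0,0.123,0,0,0,1, -0.001,0,0.123,0,0,0,1, -0.001,0,0.09,0,0,0,1, -0.001,0,0.06,0,0,0,1, -0.001,0,0.06,0,0,0,1]'
python3 - <<'E'
from h import *
y=np.radians(5.45);O=np.array([.5222,-.0043]);C=np.array([[np.cos(y),-np.sin(y)],[np.sin(y),np.cos(y)]])
for b,by in enumerate([-.1125,-.0375,.0375,.1125]):
    p=O+C@[-.095-.018,by];print(b,p)
p=O+C@[-.113,-.1125];rel([*p,.11],np.radians(185.45))
E
```

```text
time_s: 10.72
eef_pos: [0.4309, -0.2792, 0.1126]
eef_rot: [0.002, -0.092, 0.996, -0.002]
wrist_force: [-0.7, -0.5, -1.9]
opening: 0.413
grasp_force: 60.5
0 [ 0.42039574 -0.12702385]
1 [ 0.41327246 -0.05236289]
2 [0.40614918 0.02229807]
3 [0.3990259  0.09695903]
shift [-0.0175  0.1515  0.002 ] turn [array([-0.004,  0.003,  0.089]), array([-0.005, -0.007, -3.052])] now [ 0.4309 -0.2792  0.1126] q6 -2.56
```

```bash
python3 -m jog '[-0.0175,0.05,0.002,-0.004,0.003,0.089,1, -0.0175,0.1,0.002,-0.004,0.003,0.089,1, -0.0175,0.1515,0.002,-0.004,0.003,0.089,1, -0.0175,0.1515,0.002,-0.004,0.003,0.089,1, -0.0175,0.1515,0.04,-0.004,0.003,0.089,1, -0.0175,0.1515,0.042,-0.004,0.003,0.089,1, -0.0175,0.1515,0.042,-0.004,0.003,0.089,1]'
python3 - <<'E'
from h import *
c=camera("wrist");cv2.imwrite("pics/w4.png",c["frame"][200:400,170:440][:,:,::-1].repeat(3,0)[:, :].repeat(3,1)[:600,:800])
np.savez("w4.npz",mtx=c["mtx"],extrinsics=c["extrinsics"]);print(get_obs()["eef_pos"],get_obs()["wrist_force"])
E
```

```text
time_s: 11.6
eef_pos: [0.4189, -0.1261, 0.0682]
eef_rot: [-0.002, -0.047, 0.999, 0.002]
wrist_force: [-0.2, -0.2, -2.0]
opening: 0.412
grasp_force: 60.7
[ 0.41943688 -0.12639923  0.06877451] [-0.36825378 -0.81001426 -1.486745  ]
```

View pics/w4.png

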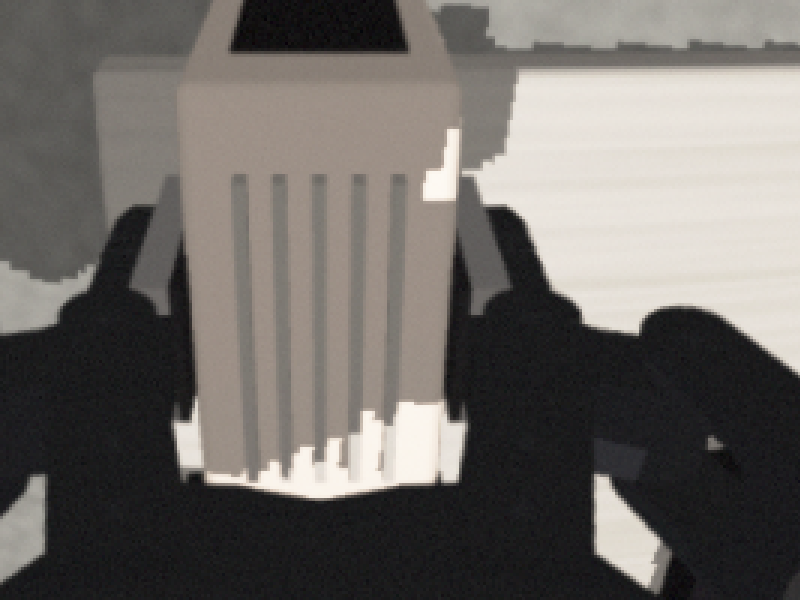

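```bash
python3 - <<'E'
from h import *
c=dict(np.load("w4.npz"))
y=np.radians(5.45);O=np.array([.5222,-.0043]);C=np.array([[np.cos(y),-np.sin(y)],[np.sin(y),np.cos(y)]])
p=fish(c,(202,220),.012)[:2];print("corner dock coords",C.T@(p-O),"expect -.13,-.155"); o=get_obs();print("tcp dock",C.T@(o["eef_pos"][:2]-O),o["eef_rot"])
E
python3 -m jog '[0,0,0.008,0,0,0,1, 0,0,0.008,0,0,0,1, -0.01,0,0.008,0,0,0,1, -0.02,0,0.008,0,0,0,1, -0.03,0,0.008,0,0,0,1, -0.04,0,0.008,0,0,0,1, -0.05,0,0.008,0,0,0,1, -0.05,0,0.008,0,0,0,1]'
```

```text
corner dock coords [-0.13246905 -0.15351678] expect -.13,-.155
tcp dock [-0.1138952  -0.11178714] [-0.00151069 -0.04726665  0.9988797   0.0017086 ]
time_s: 12.65
eef_pos: [0.47, -0.1213, 0.0608]
eef_rot: [-0.001, -0.048, 0.999, 0.001]
wrist_force: [1.7, 0.2, 3.4]
opening: 0.412
grasp_force: 61.8
```

```bash
python3 -m jog '[-0.008,0,0,0,0,0,1, -0.016,0,0,0,0,0,1, -0.022,0,0,0,0,0,1, -0.028,0,0,0,0,0,1, -0.033,0,0,0,0,0,1, -0.038,0,0,0,0,0,1, -0.042,0,0,0,0,0,1, -0.045,0,0,0,0,0,1, -0.047,0,0,0,0,0,1, -0.047,0,0,0,0,0,1]'
python3 - <<'E'
from h import *
y=np.radians(5.45);O=np.array([.5222,-.0043]);C=np.array([[np.cos(y),-np.sin(y)],[np.sin(y),np.cos(y)]]);print(C.T@(get_obs()["eef_pos"][:2]-O))
E
```

```text
time_s: 13.9
eef_pos: [0.5141, -0.1174, 0.0608]
eef_rot: [-0.003, -0.048, 0.999, 0.001]
wrist_force: [-12.7, -3.7, 13.6]
opening: 0.41
grasp_force: 62.9
[-0.01882206 -0.11179621]
```

```bash
python3 -m jog '[-0.002,0,0,0,0,0,1, -0.004,0,0,0,0,0,1, -0.004,0,0,0,0,0,1, -0.004,0,0,0,0,0,1]'
python3 - <<'E'
from h import *
c=camera("scene");f=c["frame"][150:310,180:360];cv2.imwrite("pics/s2.png",cv2.resize(f[:,:,::-1],None,fx=4,fy=3.7,interpolation=cv2.INTER_CUBIC))
E
```

```text
time_s: 14.4
eef_pos: [0.5143, -0.1172, 0.0606]
eef_rot: [-0.008, -0.048, 0.999, 0.002]
wrist_force: [-29.4, -6.8, 28.5]
opening: 0.412
grasp_force: 64.9
```

View pics/s2.png

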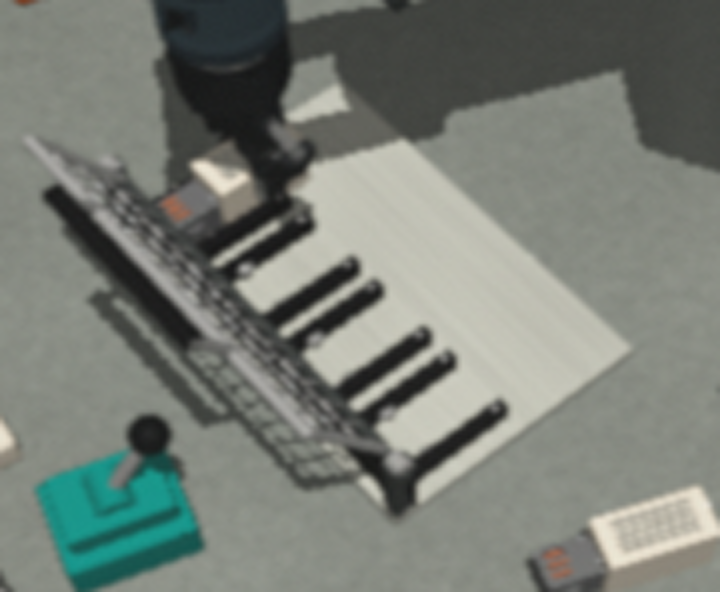

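Motion stopped at 29 N, so the module is at the stop wall, with its nose at (175,205) by the wall. I ease off, release and lift.

```bash
python3 -m jog '[0.005,0,0,0,0,0,1, 0.005,0,0,0,0,0,1, 0.005,0,0,0,0,0,0.42, 0.005,0,0,0,0,0,0.42, 0.005,0,0,0,0,0,0.42, 0.005,0,-0.05,0,0,0,0.42, 0.03,0,-0.1,0,0,0,0.42, 0.06,0,-0.14,0,0,0,0.42, 0.06,0,-0.14,0,0,0,0.42]'
python3 - <<'E'
from h import *
for n in("top","scene"):
    c=camera(n)
    print([(np.round(d["xyz"],3).tolist(),round(d["confidence"],2)) for d in spot_in(c,"module0")])
rel([.461,.2605,.17],np.radians(180-12.5))
E
```

```text
time_s: 15.58
eef_pos: [0.4611, -0.1232, 0.2036]
eef_rot: [0.001, -0.047, 0.999, 0.0]
wrist_force: [0.5, -0.3, -1.3]
opening: 0.578
grasp_force: 0.0
[([0.47, 0.252, 0.056], 0.91), ([0.572, -0.101, 0.053], 0.53), ([0.673, 0.408, 0.047], 0.41)]
[([0.615, 0.274, 0.052], 0.9), ([0.484, 0.263, 0.05], 0.79), ([0.521, -0.104, 0.059], 0.72), ([0.671, -0.405, 0.004], 0.66)]
shift [-0.0375  0.3804  0.0307] turn [array([ 0.004, -0.006,  0.313]), array([ 0.008,  0.006, -2.828])] now [ 0.4601 -0.1219  0.1989] q6 -2.18
```

```bash
python3 -m jog '[-0.037,0.38,0,0.004,-0.006,0.313,0.35, -0.037,0.38,0,0.004,-0.006,0.313,0.35, -0.037,0.38,0,0.004,-0.006,0.313,0.35, -0.037,0.38,0,0.004,-0.006,0.313,0.35, -0.037,0.38,0,0.004,-0.006,0.313,0.35, -0.037,0.38,0,0.004,-0.006,0.313,0.35, -0.037,0.38,0.03,0.004,-0.006,0.313,0.35, -0.037,0.38,0.03,0.004,-0.006,0.313,0.35, -0.037,0.38,0.03,0.004,-0.006,0.313,0.35, -0.037,0.38,0.03,0.004,-0.006,0.313,0.35]'
python3 - <<'E'
from h import *
c=camera("wrist");cv2.imwrite("pics/w5.png",c["frame"][:,:,::-1])
np.savez("w5.npz",mtx=c["mtx"],extrinsics=c["extrinsics"]);print(get_obs()["eef_pos"],get_obs()["q"].round(2))
print([(d["xyz"],d["confidence"]) for d in spot_in(c,"module0")])
E
```

```text
time_s: 17.02
eef_pos: [0.4618, 0.2588, 0.1722]
eef_rot: [0.002, 0.109, 0.994, -0.0]
wrist_force: [0.5, -0.1, 0.2]
opening: 0.65
grasp_force: 0.0
[0.46179063 0.25879137 0.17233343] [ 0.29  0.17  1.8  -0.    1.17 -1.06]
[([0.4651, 0.2616, 0.0541], 0.93), ([0.5733, 0.27, 0.0538], 0.79), ([0.5363, -0.0979, 0.044], 0.69)]
```

View pics/w5.png

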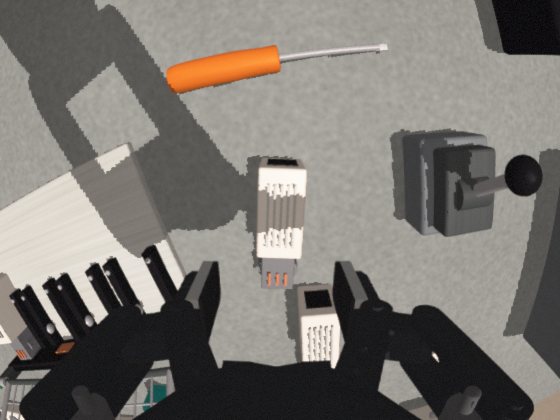

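Module B's white top spans (258,168), (306,169), (301,257), (258,256). It lies slightly right of the finger centre, and the grey switch box is visible at (450,190).

Run:
```python
from h import *
c=dict(np.load("w5.npz"))
p=np.array([fish(c,k,.055)[:2] for k in[(258,168),(306,169),(301,257),(258,256)]])
bk=(p[0]+p[1])/2;fr=(p[2]+p[3])/2;a=np.arctan2(*(fr-bk)[[1,0]]);print(p.mean(0),fr,bk,np.hypot(*(fr-bk)),np.hypot(*(p[0]-p[1])),np.degrees(a))
m=p.mean(0);rel([*m,.047],np.radians(180)+a)
p=fish(c,(523,175),.128);print("knob",p)
```

```text
[0.4611549  0.26287825] [0.49553196 0.25440358] [0.42677784 0.27135292] 0.0708124965613038 0.03524673740104144 -13.848487124781533
shift [0.0019 0.0037 0.1254] turn [array([0.   , 0.004, 0.022]), array([-6.000e-03,  1.000e-03, -3.119e+00])] now [0.4617 0.2589 0.1724] q6 -1.06
knob [0.44590493 0.42203507 0.128     ]
```

```bash
python3 -m jog '[0.001,0.0037,0.05,0,0.004,0.02,0.35, 0.001,0.0037,0.1,0,0.004,0.02,0.35, 0.001,0.0037,0.125,0,0.004,0.02,0.35, 0.001,0.0037,0.125,0,0.004,0.02,0.35, 0.001,0.0037,0.125,0,0.004,0.02,1, 0.001,0.0037,0.125,0,0.004,0.02,1, 0.001,0.0037,0.125,0,0.004,0.02,1, 0.001,0.0037,0.125,0,0.004,0.02,1, 0.001,0.0037,0.09,0,0.004,0.02,1, 0.001,0.0037,0.06,0,0.004,0.02,1, 0.001,0.0037,0.06,0,0.004,0.02,1]'
python3 - <<'E'
from h import *
y=np.radians(5.45);O=np.array([.5222,-.0043]);C=np.array([[np.cos(y),-np.sin(y)],[np.sin(y),np.cos(y)]])
rel([*(O+C@[-.113,.0378]),.11],np.radians(185.45))
E
```

```text
time_s: 18.5
eef_pos: [0.4628, 0.2641, 0.1142]
eef_rot: [0.002, 0.119, 0.993, 0.001]
wrist_force: [0.1, 0.7, -2.0]
opening: 0.412
grasp_force: 60.8
shift [-0.0017 -0.2481  0.0035] turn [array([ 0.002,  0.004, -0.333]), array([ 0.005, -0.003,  2.809])] now [0.4628 0.2641 0.1142] q6 -1.04
```

```bash
python3 -m jog '[-0.0017,-0.06,0.003,0.002,0.004,-0.15,1, -0.0017,-0.12,0.003,0.002,0.004,-0.333,1, -0.0017,-0.18,0.003,0.002,0.004,-0.333,1, -0.0017,-0.248,0.003,0.002,0.004,-0.333,1, -0.0017,-0.248,0.003,0.002,0.004,-0.333,1, -0.0017,-0.248,0.003,0.002,0.004,-0.333,1, -0.0017,-0.248,0.04,0.002,0.004,-0.333,1, -0.0017,-0.248,0.053,0.002,0.004,-0.333,1, -0.0017,-0.248,0.053,0.002,0.004,-0.333,1]'
cat >> h.py <<'E'
yd=np.radians(5.45);O=np.array([.5222,-.0043]);C=np.array([[np.cos(yd),-np.sin(yd)],[np.sin(yd),np.cos(yd)]])
def st():
    o=get_obs();w,x,y,z=o["eef_rot"];r=R.from_quat([x,y,z,w]).as_matrix();print("tcp dock mm",(1000*C.T@(o["eef_pos"][:2]-O)).round(1),"z",o["eef_pos"][2].round(4),"heading-dock",np.degrees(np.arctan2(-r[1,0],-r[0,0])-yd).round(2),"F dock",(C.T@o["wrist_force"][:2]).round(1))
E
python3 -c "
from h import *
st()"
```

```text
time_s: 19.62
eef_pos: [0.4041, 0.0234, 0.0584]
eef_rot: [-0.004, -0.049, 0.999, -0.0]
wrist_force: [-1.0, 0.3, -1.5]
opening: 0.41
grasp_force: 64.7
tcp dock mm [-114.9   38.7] z 0.0584 heading-dock 0.13 F dock [-1.   0.4]
```

```bash
python3 -m jog '[-0.01,-0.0005,-0.001,0,0,0,1, -0.02,-0.0005,-0.001,0,0,0,1, -0.03,-0.0005,-0.001,0,0,0,1, -0.04,-0.0005,-0.001,0,0,0,1, -0.05,-0.0005,-0.001,0,0,0,1, -0.055,-0.0005,-0.001,0,0,0,1, -0.055,-0.0005,-0.001,0,0,0,1]';python3 -c "
from h import *
st()"
```

```text
time_s: 20.5
eef_pos: [0.4591, 0.0267, 0.0592]
eef_rot: [-0.003, -0.048, 0.999, -0.001]
wrist_force: [0.2, 1.1, -1.5]
opening: 0.416
grasp_force: 64.7
tcp dock mm [-59.9  36.8] z 0.0592 heading-dock 0.01 F dock [0.3 1.1]
```

```bash
python3 -m jog '[-0.008,0,0,0,0,0,1, -0.016,0,0,0,0,0,1, -0.022,0,0,0,0,0,1, -0.027,0,0,0,0,0,1, -0.032,0,0,0,0,0,1, -0.037,0,0,0,0,0,1, -0.041,0,0,0,0,0,1, -0.044,0,0,0,0,0,1, -0.046,0,0,0,0,0,1, -0.046,0,0,0,0,0,1]';python3 -c "
from h import *
st()"
```

```text
time_s: 21.75
eef_pos: [0.5007, 0.0311, 0.0582]
eef_rot: [-0.008, -0.048, 0.999, -0.001]
wrist_force: [-17.8, -2.5, 11.6]
opening: 0.409
grasp_force: 66.4
tcp dock mm [-18.1  37.2] z 0.0582 heading-dock 0.08 F dock [-18.   -0.8]
```

```bash
python3 -m jog '[-0.003,0,0,0,0,0,1, -0.003,0,0,0,0,0,1, -0.003,0,0,0,0,0,1]';python3 -c "
from h import *
st()"; python3 -m jog '[0.006,0,0,0,0,0,1, 0.006,0,0,0,0,0,1, 0.006,0,0,0,0,0,0.42, 0.006,0,0,0,0,0,0.42, 0.006,0,0,0,0,0,0.42, 0.006,0,-0.05,0,0,0,0.42, 0.03,0,-0.1,0,0,0,0.42, 0.06,0,-0.14,0,0,0,0.42, 0.06,0,-0.14,0,0,0,0.42]'
python3 - <<'E'
from h import *
c=camera("top")
print([(np.round(d["xyz"],3).tolist(),round(d["confidence"],2)) for d in spot_in(c,"module0")])
rel([.5935,.270,.17],np.radians(180-7))
E
```

```text
time_s: 22.12
eef_pos: [0.5009, 0.0308, 0.0581]
eef_rot: [-0.011, -0.048, 0.999, -0.001]
wrist_force: [-32.0, -6.8, 24.1]
opening: 0.409
grasp_force: 67.5
tcp dock mm [-17.9  37. ] z 0.0581 heading-dock 0.08 F dock [-32.5  -3.8]
time_s: 23.25
eef_pos: [0.4499, 0.0255, 0.203]
eef_rot: [0.001, -0.048, 0.999, -0.002]
wrist_force: [0.7, -0.8, -1.5]
opening: 0.577
grasp_force: 0.0
[([0.603, 0.261, 0.055], 0.89), ([0.527, -0.113, 0.067], 0.56), ([0.562, 0.031, 0.052], 0.42)]
shift [-0.1669  0.2295  0.0288] turn [array([-0.002, -0.004,  0.217]), array([ 0.005, -0.003, -2.924])] now [0.4492 0.0258 0.1998] q6 -1.87
```

```bash
python3 -m jog '[-0.01,0.06,0,-0.002,-0.004,0.1,0.35, -0.02,0.12,0,-0.002,-0.004,0.217,0.35, -0.04,0.18,0,-0.002,-0.004,0.217,0.35, -0.09,0.229,0,-0.002,-0.004,0.217,0.35, -0.14,0.229,0.015,-0.002,-0.004,0.217,0.35, -0.167,0.229,0.029,-0.002,-0.004,0.217,0.35, -0.167,0.229,0.029,-0.002,-0.004,0.217,0.35, -0.167,0.229,0.029,-0.002,-0.004,0.217,0.35, -0.167,0.229,0.029,-0.002,-0.004,0.217,0.35]'
python3 - <<'E'
from h import *
c=camera("wrist");cv2.imwrite("pics/w6.png",c["frame"][:,:,::-1])
np.savez("w6.npz",mtx=c["mtx"],extrinsics=c["extrinsics"]);print(get_obs()["eef_pos"],get_obs()["q"].round(2))
print([(d["xyz"],d["confidence"]) for d in spot_in(c,"module0")])
E
```

```text
time_s: 24.48
eef_pos: [0.5924, 0.2697, 0.1693]
eef_rot: [-0.001, 0.061, 0.998, 0.0]
wrist_force: [0.6, 0.2, 0.2]
opening: 0.647
grasp_force: 0.0
[0.59259513 0.26972076 0.16970877] [ 0.24  0.43  1.47  0.    1.24 -1.2 ]
[([0.5983, 0.2672, 0.0546], 0.66)]
```

View pics/w6.png

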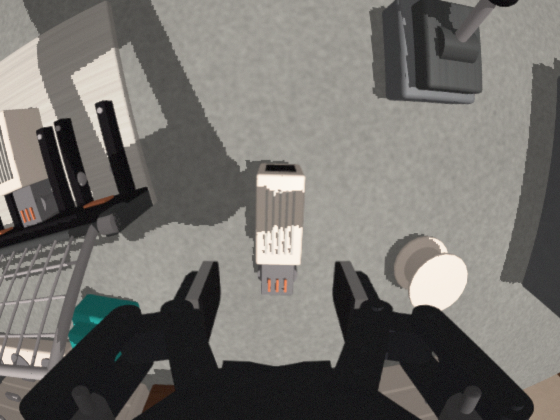

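Module A's white top spans (257,174), (305,176), (301,264), (257,263). The spool is clear of it at (435,275).

Run:
```python
from h import *
c=dict(np.load("w6.npz"))
p=np.array([fish(c,k,.055)[:2] for k in[(257,174),(305,176),(301,264),(257,263)]])
bk=(p[0]+p[1])/2;fr=(p[2]+p[3])/2;a=np.arctan2(*(fr-bk)[[1,0]]);print(p.mean(0),np.hypot(*(fr-bk)),np.hypot(*(p[0]-p[1])),np.degrees(a))
m=p.mean(0);rel([*m,.047],np.radians(180)+a)
```

```text
[0.59530062 0.27269589] 0.07119262330331952 0.03501694407382653 -7.968477446552362
shift [-0.0023  0.0032  0.1229] turn [array([ 0.001, -0.001,  0.017]), array([ 1.000e-03,  1.000e-03, -3.124e+00])] now [0.5927 0.2697 0.1699] q6 -1.2
```

```bash
python3 -m jog '[-0.002,0.003,0.05,0,0,0.017,0.35, -0.002,0.003,0.1,0,0,0.017,0.35, -0.002,0.003,0.123,0,0,0.017,0.35, -0.002,0.003,0.123,0,0,0.017,0.35, -0.002,0.003,0.123,0,0,0.017,1, -0.002,0.003,0.123,0,0,0.017,1, -0.002,0.003,0.123,0,0,0.017,1, -0.002,0.003,0.123,0,0,0.017,1, -0.002,0.003,0.09,0,0,0.017,1, -0.002,0.003,0.05,0,0,0.017,1, -0.002,0.003,0.05,0,0,0.017,1]'
python3 - <<'E'
from h import *
rel([*(O+C@[-.114,.1125]),.12],np.radians(185.45))
E
```

```text
time_s: 25.95
eef_pos: [0.5981, 0.2732, 0.124]
eef_rot: [0.003, 0.069, 0.998, 0.001]
wrist_force: [0.4, -0.4, -1.8]
opening: 0.41
grasp_force: 60.5
shift [ 0.1738 -0.2024  0.0022] turn [array([ 0.003,  0.006, -0.234]), array([ 0.009, -0.004,  2.908])] now [0.5981 0.2732 0.124 ] q6 -1.18
```

```bash
python3 -m jog '[0.06,0,0,0.003,0.006,-0.1,1, 0.12,-0.02,0,0.003,0.006,-0.234,1, 0.174,-0.06,0,0.003,0.006,-0.234,1, 0.174,-0.12,0,0.003,0.006,-0.234,1, 0.174,-0.18,0,0.003,0.006,-0.234,1, 0.174,-0.2024,0,0.003,0.006,-0.234,1, 0.174,-0.2024,0,0.003,0.006,-0.234,1, 0.174,-0.2024,0.05,0.003,0.006,-0.234,1, 0.174,-0.2024,0.0625,0.003,0.006,-0.234,1, 0.174,-0.2024,0.0625,0.003,0.006,-0.234,1, 0.174,-0.2024,0.0625,0.003,0.006,-0.234,1]';python3 -c "
from h import *
st()"
```

```text
time_s: 27.32
eef_pos: [0.3949, 0.0965, 0.0577]
eef_rot: [-0.005, -0.048, 0.999, -0.001]
wrist_force: [-4.6, -3.2, 12.9]
opening: 0.414
grasp_force: 69.4
tcp dock mm [-117.2  112.4] z 0.0577 heading-dock 0.09 F dock [-4.9 -2.8]
```

```bash
python3 -m jog '[0,0,-0.002,0,0,0,1, -0.01,0,-0.002,0,0,0,1, -0.02,0,-0.002,0,0,0,1, -0.03,0,-0.002,0,0,0,1, -0.04,0,-0.002,0,0,0,1, -0.05,0,-0.002,0,0,0,1, -0.055,0,-0.002,0,0,0,1, -0.055,0,-0.002,0,0,0,1]';python3 -c "
from h import *
st()"
```

```text
time_s: 28.32
eef_pos: [0.4498, 0.1013, 0.0584]
eef_rot: [-0.004, -0.048, 0.999, -0.001]
wrist_force: [-0.1, -0.2, -2.1]
opening: 0.413
grasp_force: 67.5
tcp dock mm [-62. 112.] z 0.0584 heading-dock 0.0 F dock [-0.1 -0.2]
```

```bash
python3 -m jog '[-0.008,0,0,0,0,0,1, -0.016,0,0,0,0,0,1, -0.023,0,0,0,0,0,1, -0.029,0,0,0,0,0,1, -0.034,0,0,0,0,0,1, -0.039,0,0,0,0,0,1, -0.043,0,0,0,0,0,1, -0.046,0,0,0,0,0,1, -0.049,0,0,0,0,0,1, -0.049,0,0,0,0,0,1]';python3 -c "
from h import *
st()"
```

```text
time_s: 29.58
eef_pos: [0.4943, 0.1058, 0.0578]
eef_rot: [-0.009, -0.048, 0.999, -0.001]
wrist_force: [-21.8, -2.7, 19.6]
opening: 0.409
grasp_force: 70.1
tcp dock mm [-17.4 112.2] z 0.0578 heading-dock 0.06 F dock [-22.   -0.6]
```

```bash
python3 -m jog '[-0.002,0,0,0,0,0,1, -0.002,0,0,0,0,0,1, 0.005,0,0,0,0,0,1, 0.005,0,0,0,0,0,1, 0.005,0,0,0,0,0,0.42, 0.005,0,0,0,0,0,0.42, 0.005,0,0,0,0,0,0.42, 0.005,0,-0.05,0,0,0,0.42, 0.03,0,-0.1,0,0,0,0.42, 0.08,0.03,-0.16,0,0,0,0.42, 0.12,0.06,-0.2,0,0,0,0.42, 0.12,0.06,-0.24,0,0,0,0.42, 0.12,0.06,-0.24,0,0,0,0.42]'
python3 - <<'E'
from h import *
st()
c=camera("top");s=camera("scene")
a=cv2.resize(c["frame"][125:255,225:370],None,fx=2.75,fy=4,interpolation=cv2.INTER_CUBIC);b=cv2.resize(s["frame"][155:305,190:350],None,fx=2.5,fy=3.467,interpolation=cv2.INTER_CUBIC)
cv2.imwrite("pics/v.png",np.hstack([a[:520],b[:520]])[:,:,::-1])
E
```

```text
time_s: 31.2
eef_pos: [0.3766, 0.1558, 0.3037]
eef_rot: [0.001, -0.048, 0.999, -0.001]
wrist_force: [0.6, 0.4, -0.4]
opening: 0.58
grasp_force: 0.0
tcp dock mm [-129.7  173.2] z 0.3037 heading-dock 0.11 F dock [0.7 0.3]
```

View pics/v.png

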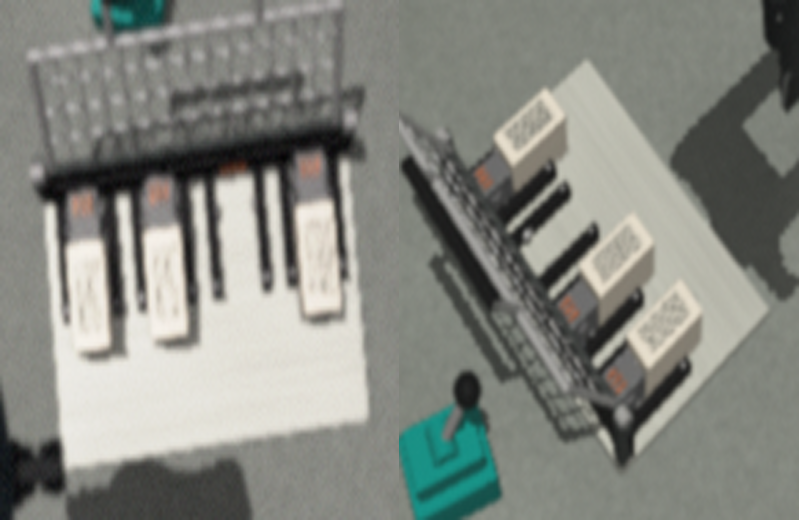

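All three modules sit with their noses at the wall: (82,200), (160,190) and (310,165) in the left half. Next comes the guard bar.

Run:
```python
from h import *
rel([*(O+C@[.138,0]),.31],np.radians(95.45))
```

```text
shift [-0.2689 -0.1726 -0.012 ] turn [array([-0.006, -0.003,  1.571]), array([ 0.003, -0.006, -1.57 ])] now [0.3753 0.1549 0.2993] q6 -1.57
```

```bash
python3 -m jog '[0,-0.06,-0.012,-0.006,-0.003,1.571,0.5, -0.05,-0.12,-0.012,-0.006,-0.003,1.571,0.5, -0.1,-0.1726,-0.012,-0.006,-0.003,1.571,0.5, -0.15,-0.1726,-0.012,-0.006,-0.003,1.571,0.5, -0.2,-0.1726,-0.012,-0.006,-0.003,1.571,0.5, -0.269,-0.1726,-0.012,-0.006,-0.003,1.571,0.5, -0.269,-0.1726,-0.012,-0.006,-0.003,1.571,0.5, -0.269,-0.1726,-0.012,-0.006,-0.003,1.571,0.5, -0.269,-0.1726,-0.012,-0.006,-0.003,1.571,0.5, -0.269,-0.1726,-0.012,-0.006,-0.003,1.571,0.5, -0.269,-0.1726,-0.012,-0.006,-0.003,1.571,0.5, -0.269,-0.1726,-0.012,-0.006,-0.003,1.571,0.5]'
python3 - <<'E'
from h import *
c=camera("wrist");cv2.imwrite("pics/w7.png",c["frame"][:,:,::-1]);st()
print([(d["xyz"],d["confidence"]) for d in spot_in(c,"guard_bar")])
rel([*(O+C@[.138,0]),.2325],np.radians(95.45))
E
```

```text
time_s: 32.8
eef_pos: [0.6593, 0.0085, 0.3085]
eef_rot: [-0.001, 0.673, 0.74, -0.001]
wrist_force: [0.1, -0.4, 0.1]
opening: 0.497
grasp_force: 0.0
tcp dock mm [137.7  -0.3] z 0.3088 heading-dock -89.98 F dock [-0.9 -0.3]
[([0.6392, 0.028, 0.1915], 0.64)]
shift [0.0002 0.0004 0.0765] turn [array([-0.002, -0.   ,  0.   ]), array([ 0.   , -0.004, -3.141])] now [0.6594 0.0086 0.309 ] q6 -0.26
```

View pics/w7.png

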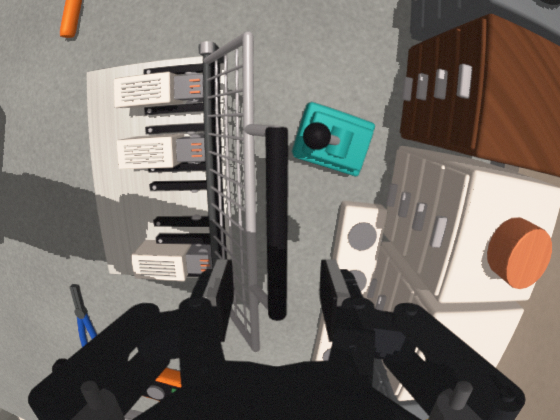

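The bar at (277,225) is centred between the fingers, and all three modules are still seated. Go down and close.

```bash
python3 -m jog '[0,0,0.04,0,0,0,0.5, 0,0,0.0765,0,0,0,0.5, 0,0,0.0765,0,0,0,0.5, 0,0,0.0765,0,0,0,1, 0,0,0.0765,0,0,0,1, 0,0,0.0765,0,0,0,1, 0,0,0.0765,0,0,0,1]';python3 - <<'E'
from h import *
st()
for i in range(1,22):
    a=2.05-i*.1025; a=max(a,0);print(i,round(a,2),"y",round(-.157*(np.cos(a)-np.cos(2.05)),3),"z",round(.157*(np.sin(2.05)-np.sin(a)),3))
E
```

```text
time_s: 33.78
eef_pos: [0.6604, 0.0085, 0.235]
eef_rot: [0.001, 0.673, 0.74, 0.0]
wrist_force: [-0.4, -0.6, 6.9]
opening: 0.142
grasp_force: 58.9
tcp dock mm [138.8  -0.4] z 0.235 heading-dock -90.0 F dock [-0.4 -0.5]
1 1.95 y -0.015 z -0.007
2 1.84 y -0.03 z -0.012
3 1.74 y -0.046 z -0.015
4 1.64 y -0.062 z -0.017
5 1.54 y -0.078 z -0.018
6 1.43 y -0.094 z -0.016
7 1.33 y -0.109 z -0.013
8 1.23 y -0.125 z -0.009
9 1.13 y -0.14 z -0.003
10 1.02 y -0.154 z 0.005
11 0.92 y -0.167 z 0.014
12 0.82 y -0.179 z 0.025
13 0.72 y -0.191 z 0.036
14 0.61 y -0.201 z 0.049
15 0.51 y -0.209 z 0.062
16 0.41 y -0.216 z 0.077
17 0.31 y -0.222 z 0.092
18 0.2 y -0.226 z 0.107
19 0.1 y -0.229 z 0.123
20 0.0 y -0.229 z 0.139
21 0 y -0.229 z 0.139
```

```bash
python3 -m jog '[0,-0.015,-0.007,0,0,0,1, 0,-0.030,-0.012,0,0,0,1, 0,-0.046,-0.015,0,0,0,1, 0,-0.062,-0.017,0,0,0,1, 0,-0.078,-0.018,0,0,0,1, 0,-0.094,-0.016,0,0,0,1, 0,-0.109,-0.013,0,0,0,1, 0,-0.125,-0.009,0,0,0,1, 0,-0.140,-0.003,0,0,0,1, 0,-0.154,0.005,0,0,0,1, 0,-0.167,0.014,0,0,0,1, 0,-0.179,0.025,0,0,0,1, 0,-0.179,0.025,0,0,0,1]';python3 -c "
from h import *
st()"
```

```text
time_s: 35.4
eef_pos: [0.4804, -0.0092, 0.2084]
eef_rot: [0.0, 0.673, 0.74, -0.001]
wrist_force: [-2.2, -4.0, 5.0]
opening: 0.134
grasp_force: 67.8
tcp dock mm [-42.1  -1. ] z 0.2084 heading-dock -90.03 F dock [-2.6 -3.8]
```

```bash
python3 -m jog '[0,-0.007,0.006,0,0,0,1, 0,-0.012,0.011,0,0,0,1, 0,-0.017,0.017,0,0,0,1, 0,-0.022,0.024,0,0,0,1, 0,-0.026,0.030,0,0,0,1, 0,-0.030,0.037,0,0,0,1, 0,-0.034,0.044,0,0,0,1, 0,-0.037,0.052,0,0,0,1, 0,-0.041,0.060,0,0,0,1, 0,-0.043,0.067,0,0,0,1, 0,-0.045,0.075,0,0,0,1, 0,-0.047,0.082,0,0,0,1, 0,-0.049,0.090,0,0,0,1, 0,-0.050,0.098,0,0,0,1, 0,-0.050,0.106,0,0,0,1, 0,-0.050,0.114,0,0,0,1, 0,-0.050,0.117,0,0,0,1, 0,-0.050,0.117,0,0,0,1]';python3 -c "
from h import *
st()"
```

```text
time_s: 37.65
eef_pos: [0.431, -0.0137, 0.0911]
eef_rot: [-0.0, 0.673, 0.74, -0.001]
wrist_force: [1.0, -5.8, 3.3]
opening: 0.135
grasp_force: 70.8
tcp dock mm [-91.7  -0.7] z 0.0911 heading-dock -89.98 F dock [ 0.5 -5.9]
```

```bash
python3 -m jog '[0,0,0.002,0,0,0,1, 0,0,0.003,0,0,0,1, 0,0,0.003,0,0,0,1]';python3 -m jog '[0,0,-0.002,0,0,0,0.55, 0,0,-0.002,0,0,0,0.55, 0,0,-0.002,0,0,0,0.55, 0,0,-0.05,0,0,0,0.55, 0,0,-0.1,0,0,0,0.55, 0,0,-0.16,0,0,0,0.55, 0,0,-0.17,0,0,0,0.55, 0,0,-0.17,0,0,0,0.55]'
python3 - <<'E'
from h import *
c=camera("top");print([(np.round(d["xyz"],3).tolist(),round(d["confidence"],2)) for d in spot_in(c,"switch_tip")])
f=c["frame"];c2=camera("scene")
a=cv2.resize(f[130:250,105:365],None,fx=3,fy=3,interpolation=cv2.INTER_CUBIC);cv2.imwrite("pics/v2.png",a[:,:,::-1]);st()
E
```

```text
time_s: 38.02
eef_pos: [0.4311, -0.0138, 0.0888]
eef_rot: [-0.0, 0.673, 0.74, -0.001]
wrist_force: [-3.9, -5.2, 8.0]
opening: 0.137
grasp_force: 71.4
time_s: 39.02
eef_pos: [0.4314, -0.013, 0.2582]
eef_rot: [-0.0, 0.673, 0.74, -0.001]
wrist_force: [-0.4, -0.5, -1.1]
opening: 0.448
grasp_force: 0.0
[([0.447, 0.413, 0.138], 0.57)]
tcp dock mm [-92.4   0.4] z 0.256 heading-dock -90.01 F dock [-0.6  0.1]
```

View pics/v2.png

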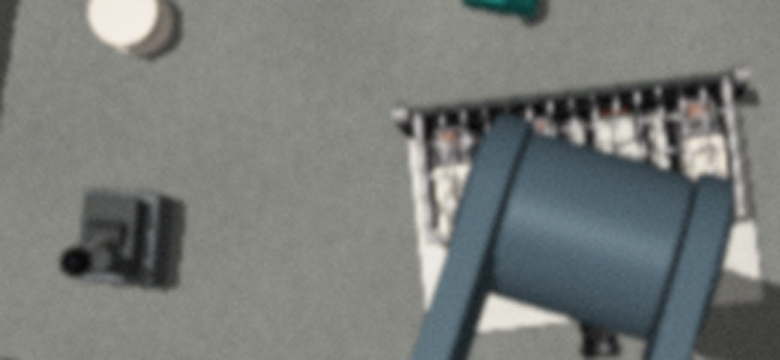

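Run:
```python
from h import *
rel([.385,.420,.21],np.radians(88))
```

```text
shift [ 0.435  -0.0037  0.0468] turn [array([-0.006, -0.001,  0.13 ]), array([ 2.000e-03, -9.000e-03, -3.012e+00])] now [ 0.4302 -0.0127  0.256 ] q6 -0.4
```

```bash
python3 -m jog '[0.06,-0.004,0,0,0,0.13,1, 0.12,-0.004,0,0,0,0.13,1, 0.18,-0.004,0,0,0,0.13,1, 0.24,-0.004,0,0,0,0.13,1, 0.3,-0.004,0,0,0,0.13,1, 0.36,-0.004,0.02,0,0,0.13,1, 0.435,-0.004,0.046,0,0,0.13,1, 0.435,-0.004,0.046,0,0,0.13,1, 0.435,-0.004,0.046,0,0,0.13,1, 0.435,-0.004,0.046,0,0,0.13,1]'
python3 - <<'E'
from h import *
c=camera("wrist");t=camera("top");s=camera("scene")
f=np.hstack([c["frame"][:,100:460],cv2.resize(t["frame"][130:260,230:370],(440,420),interpolation=cv2.INTER_CUBIC)])
cv2.imwrite("pics/w8.png",f[:,:,::-1]);np.savez("w8.npz",mtx=c["mtx"],extrinsics=c["extrinsics"]);print(get_obs()["eef_pos"])
print([(d["xyz"],d["confidence"]) for d in spot_in(c,"switch_tip")],[(d["xyz"],d["confidence"]) for d in spot_in(s,"switch_tip")],[(d["xyz"],d["confidence"]) for d in spot_in(s,"guard_bar")])
E
```

```text
time_s: 40.42
eef_pos: [0.3864, 0.4183, 0.2121]
eef_rot: [-0.001, 0.72, 0.694, -0.001]
wrist_force: [-0.0, 0.1, 0.1]
opening: -0.001
grasp_force: 0.0
[0.38678137 0.41850991 0.21293566]
[([0.2101, 0.3609, 0.1268], 0.9)] [([0.453, 0.4154, 0.1322], 0.68), ([0.5122, 0.1122, 0.0539], 0.62)] [([0.5164, 0.0053, 0.0887], 0.9), ([0.5306, -0.1056, 0.0548], 0.5), ([0.5139, 0.0423, 0.0629], 0.26)]
```

View pics/w8.png

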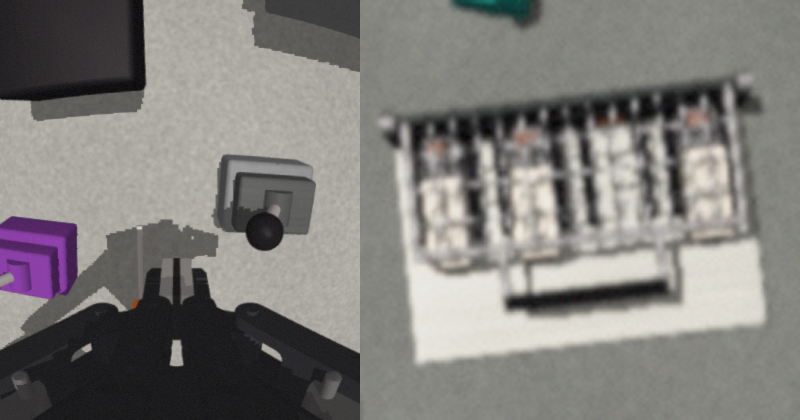

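The guard is shut, with its bar at (585,295) in the right half. The grey box's knob is at (365,231) in the full frame, and the purple box is clear.

Run:
```python
from h import *
c=dict(np.load("w8.npz"))
k=fish(c,(365,231),.128);print("knob",k)
a,b=fish(c,(324,155),.045),fish(c,(411,164),.045);print(a,b,np.degrees(np.arctan2(*(b-a)[[1,0]])),np.hypot(*(b-a)[:2]))
a,b=fish(c,(337,173),.070),fish(c,(415,180),.070);print(a,b,np.degrees(np.arctan2(*(b-a)[[1,0]])),np.hypot(*(b-a)[:2]))
rel([k[0]-.05,k[1],.146],np.radians(85))
```

```text
knob [0.44627652 0.41652643 0.128     ]
[0.42939092 0.45780704 0.045     ] [0.5130749  0.44909463 0.045     ] -5.943694668390481 0.08413628505924764
[0.43659869 0.44596807 0.07      ] [0.5069229 0.4390646 0.07     ] -5.606557209554368 0.07066223545217813
shift [-0.0021  0.0099  0.0668] turn [array([-0.001, -0.   ,  0.051]), array([ 1.000e-03, -2.000e-03, -3.091e+00])] now [0.3865 0.419  0.2128] q6 0.65
```

```bash
python3 -m jog '[0.003,0.010,0.03,0,0,0.065,1, 0.003,0.010,0.067,0,0,0.065,1, 0.003,0.010,0.067,0,0,0.065,1, 0.003,0.010,0.067,0,0,0.065,1]'; python3 -m jog '[0,0.015,0,0,0,0,1, 0,0.025,0,0,0,0,1, 0,0.035,0,0,0,0,1, 0,0.045,0,0,0,0,1, 0,0.055,0,0,0,0,1, 0,0.065,0,0,0,0,1, 0,0.075,0,0,0,0,1, 0,0.083,0,0,0,0,1, 0,0.088,0,0,0,0,1, 0,0.091,0,0,0,0,1, 0,0.091,0,0,0,0,1]'
```

```text
time_s: 41.22
eef_pos: [0.3965, 0.4225, 0.1465]
eef_rot: [-0.001, 0.742, 0.671, -0.0]
wrist_force: [0.0, 0.1, 0.4]
opening: -0.003
grasp_force: 0.0
time_s: 42.6
eef_pos: [0.4812, 0.4135, 0.1442]
eef_rot: [-0.004, 0.741, 0.671, -0.006]
wrist_force: [-20.7, -0.6, 10.0]
opening: -0.003
grasp_force: 10.6
```

```bash
python3 -m jog '[0,-0.02,0,0,0,0,1, 0,-0.05,0,0,0,0,1, 0,-0.06,-0.06,0,0,0,1, 0,-0.06,-0.1,0,0,0,1, 0,-0.06,-0.1,0,0,0,1, 0,-0.06,-0.1,0,0,0,1]'
python3 - <<'E'
from h import *
c=camera("wrist");t=camera("top")
f=np.hstack([c["frame"][:,120:480],cv2.resize(t["frame"][130:260,105:365],(440,420),interpolation=cv2.INTER_CUBIC)])
cv2.imwrite("pics/w9.png",f[:,:,::-1]);o=get_obs();print(o["dq"].round(3),o["wrist_force"])
E
```

```text
time_s: 43.35
eef_pos: [0.427, 0.4189, 0.2446]
eef_rot: [-0.001, 0.742, 0.671, -0.001]
wrist_force: [0.1, -0.3, -0.3]
opening: 0.0
grasp_force: 0.0
[ 0.     0.007 -0.001  0.     0.001  0.   ] [-0.14193549  1.07557082  0.29631087]
```

View pics/w9.png

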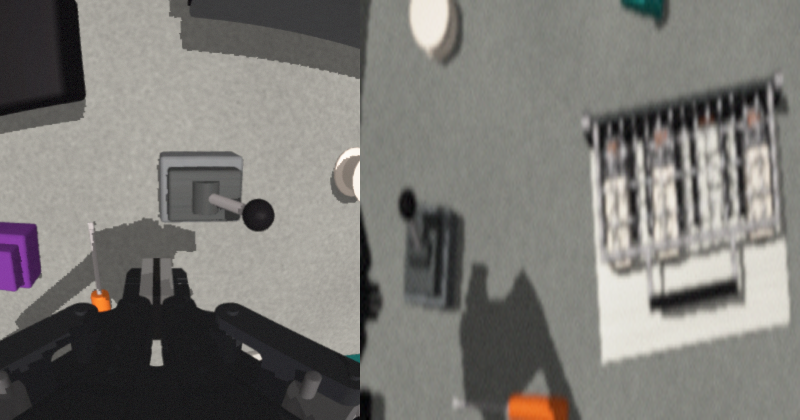

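The lever is over to on, with its knob at (258,214) leaning away from the robot. The guard is shut and the modules are home, so I hand in.

```bash
python3 -c "
from bench import *
print(hand_in())"
```

```text
the job is handed in; nothing more can be done
None
```

I handed the job in: the three modules on the bench are home in bays 0, 2 and 3, the guard was eased shut without slamming, and the grey box's lever is on. The last pictures show all of this, but `hand_in()` returned no verdict.

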